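# Tip the spare batteries out of the flap-front caddy

## Task

The remotes need fresh batteries: pick up the longer of the two flap-front caddies (the fin on its roof is the handle), hold its flap end close above the rectangular cork-lined tray, and tip it flap end down just far enough that the flap swings open and both batteries come out into the tray. Do not turn the caddy right over or pour from high up. Then stand it upright again on the bare cabinet top, with both batteries lying in the tray.

Things in the scene. Friction and masses are not known exactly. Their poses are not given: they have to be found in the camera images.
- caddy: Longer of two like aluminium caddies: 100 (x) x 56 (y) x 38 mm, walls 3, clear roof, 0.17 kg. Black fin on the roof: 50 (x) x 14 (y), from 38 to 76 mm up, centred. Its -x end, facing roughly the robot, is shut by a free, unlatched black flap 33 high, hinged at the top: it swings outward as that end tips down; the load leaves at 30 to 50 degrees. Origin: centre of underside, z up. The other: 62 long, empty.
- tray: Rectangular open wooden tray lined with cork, 190 mm (x) by 150 mm (y) outside, walls 6 mm thick and 25 mm high, inner floor 6 mm above the cabinet top, fixed in place. Origin: centre of its underside; z up.
- cell_a: AAA battery, dark casing with one bright metal end: cylinder 10.5 mm in diameter, 43.5 mm long, 12 g. Origin at its middle; its y axis is its length. It starts loose inside the long caddy, lying across it on the 3 mm floor, seen only through the clear roof.
- cell_b: AAA battery, dark casing with one bright metal end: cylinder 10.5 mm in diameter, 43.5 mm long, 12 g. Origin at its middle; its y axis is its length. It starts loose inside the long caddy, lying across it on the 3 mm floor, seen only through the clear roof.
There are look-alikes about, which are no part of the job. What is shaped like the tray but white is not meant. Leave any green or turquoise look-alike of the caddy alone.

How it is judged (in metres and radians):
On the way:
1. the caddy is held tipped (over 20 degrees) with its middle within 160 mm of the tray's centre, seen from above, and off the cabinet (angle between caddy's own z axis and vertical above 0.35 rad and horizontal distance between caddy and tray below 0.16 m and height (world z) of caddy above 0.025 m), for 0.1 s.
At the end, for the whole second after the job is handed in: Both batteries lie still inside the tray (their middles within its inner walls, less than 30 mm above its underside), and the long caddy stands released, still and upright (within 7 degrees) on the bare cabinet top (underside within 4 mm of it, so not in the tray) (x of cell_a in the frame of tray between -0.089 and 0.089 m and y of cell_a in the frame of tray between -0.069 and 0.069 m and z of cell_a in the frame of tray between 0 and 0.03 m and linear speed of each of cell_a, cell_b below 0.03 m/s and x of cell_b in the frame of tray between -0.089 and 0.089 m and y of cell_b in the frame of tray between -0.069 and 0.069 m and z of cell_b in the frame of tray between 0 and 0.03 m and angle between caddy's own z axis and vertical below 0.12 rad and height (world z) of caddy between -0.004 and 0.004 m and linear speed of caddy below 0.02 m/s); the robot touches nothing.
It fails at once if the caddy is tipped past 80 degrees (turned over or onto its side) (angle between caddy's own z axis and vertical above 1.4 rad).
It fails at once if the caddy is tipped over 30 degrees while its underside's centre is more than 200 mm above the cabinet top (angle between caddy's own z axis and vertical above 0.52 rad and height (world z) of caddy above 0.2 m).
It also fails if it takes over 69 s, if anything falls off the work surface, if the arm or the gripper's body presses on something with over 40 N, if the wrist force passes 120 N, or if a joint passes its speed limit or range.

## Robot

A 6-joint arm with a two-finger parallel gripper is mounted at the origin on the work surface. World frame = base frame: x ahead of the robot, y to its left, z up, the work surface at z = 0. Lengths are in m, angles in degrees, forces in N, time in s.
With the tool pointing down it reaches from about 0.3 to 0.775 m from the base axis. Payload 14.6 kg.
Tool frame: the origin (TCP) lies between the finger pads; the fingertips stand 22 mm ahead of it and the grasp point (between the pads) lies 3 mm ahead of it; z points along the fingers, y is the line along which they close (so a half turn about z gives the same grasp; the last joint's range is limited). The gripper opens to 85 mm and grips with 20 to 120 N. Pads are 22 mm wide; open, the fingers measure 114 mm over their backs; the gripper's body (76 mm by 85 mm) begins 54 mm behind the grasp point. The pads swing forward as they close: fully open they stand 13 mm farther back than shut.
Start: joints at [59.897, 17.183, 87.147, -0, 75.671, -3.816], TCP at [0.244, 0.493, 0.253] pointing down, gripper open.
Joint ranges: [-173.82, 173.82], [-45.26, 126.66], [13.44, 144.39], [-59.66, 239.66], [0, 175.72], [-146.38, 146.38]. Speed limits (degrees/s): [127.2, 127.2, 147.25, 180, 180, 180].

## Interface

Orientations are given as a 3x3 rotation matrix whose columns are the frame's x, y, z axes.
In Python, from cell import manip gives the robot as it stands. The module is installed in compiled form; this text tells all that it offers.
- The arm moves only by the tool apply_moves, never from a script. Its argument "series" is text: rows parted by semicolons, each of 4 numbers parted by spaces: the shift along the world's x, y, z in cm, then the turn about the world's z in rad. In form: x y z twist; .... A call has 1 to 10 rows; each row shifts and turns the commanded pose from where the row before left it; what a row does not reach is not made up. A row lasts 1/12 s, in which the tool goes at most 41.7 mm and 7.16 degrees, less where a joint would pass 70% of its speed; a pose out of reach is approached as far as the arm can. A call with a gripper value outside its range is refused whole. "gripper" is the opening, from -1 (shut) to 1 (fully open), set as the call begins (left out, the last holds). The fingers move at their own pace and stop on an object; "squeeze" is the grip in N (left out, the last holds). Time passes only in rows, so rows that do not move let the fingers close. It gives the time, the measured TCP pose, the force, the opening and the grip force at its end, in the units of the state.
- manip.read_state(): the state, without advancing time (a new reading comes with each control period).
- manip.camera(name): name is "scene" or "top" or "wrist"; returns the picture (384x512x3 uint8, red, green, blue); there is no depth.
- manip.camera_model(name): a dict with "mtx" (3x3 intrinsics, pixels), "T" (4x4, takes a point from camera to world coordinates); the wrist camera has in their place "mount" (4x4, takes a point from camera to tool coordinates, whose origin is the TCP and whose axes are the flange's). Camera axes: x right, y up, looking along -z (the intrinsics and any distortion apply to the point x, -y, -z); pixel columns grow to the right and rows downward; lengths in m; the calibration is good to about 2 mm. The wrist camera is an equidistant fisheye: a pixel r from the principal point sees the ray r / f radians off the axis. A picture is of the moment at which its call begins: read the wrist's pose just before it. camera_model takes no time and is no camera call.
- manip.sign_off(): hands the job in; it is judged then, once.
Trained networks look in the newest picture that a camera, given by its name, has taken for a name from the list of things; names that differ only in an ending like _2 or _b are one class to them, and where a whole thing is asked for, a point or a joint stands for the part that bears it (a point fixed in the world has none). Each returns a list of dicts, best first, with "score" (0 to 1); they miss things now and then, are a little off and sometimes report something else, mostly with a low value. They report only what shows in the picture. A call takes as long as a camera call. They do not tell look-alikes from the thing itself.
- manip.recognise(camera, label): "pixel" ([column, row] in pixels, amid what is visible of it).
The state is a dict: "time": time; "joints": joint angles; "qvel": joint speeds; "joint_torque": joint torques, N m; "tool_pos": TCP position; "eef_rot": TCP orientation; "contact_force": force on the tool from outside, world axes, zero at the start; "torque": the same for the moment, N m; "finger_gap": finger opening in m; "grasp_force": force on a finger pad.
Only numpy, scipy, OpenCV 4.12 (cv2) and the standard library are available. Lean on these libraries where they do the work, as an engineer would, in place of code of your own. Each camera call takes 0.05 s, during which the arm holds its last target. There are 200 camera calls.

## Working session

There is one attempt and no reset: what is moved stays moved. The work goes in short steps, Python scripts to look and compute and a tool call to move; the robot and the scene stay as the last step left them, time stands still between calls to the robot, and variables do not carry over. Pictures are saved under pics/ and viewed, at most 11 in all, crops included, and the job is handed in when it is done.

Besides the shell and the picture viewer there is one more tool, called after "Request:" as name(argument=value, ...), one argument or row to a line, values as JSON. apply_moves: Moves the arm, as the interface text tells. Its arguments: {"type":"object","properties":{"series":{"type":"string"},"gripper":{"type":"number"},"squeeze":{"type":"number"}},"required":["series"]}

```bash
mkdir -p pics
cat > h.py <<'E'
from cell import manip as m
import numpy as np, cv2
def save(n,im,s=1):
    cv2.imwrite('pics/'+n+'.png',cv2.resize(im[...,::-1],None,fx=s,fy=s,interpolation=cv2.INTER_CUBIC))
def px2w(cam,p,z):
    c=m.camera_model(cam); K=np.array(c['mtx']);T=np.array(c['T'])
    d=cv2.undistortPoints(np.array([[p]],float),K,np.array(c.get('dist',np.zeros(5)),float))[0,0]
    r=T[:3,:3]@np.array([d[0],-d[1],-1]); o=T[:3,3]
    return o+r*(z-o[2])/r[2]
E
python3 - <<'E'
from h import *
a=m.camera('top');b=m.camera('scene')
save('top',a,1.5);save('scene',b,1.5)
print(m.camera_model('top'))
for l,z in(('caddy',.05),('tray',.015),('cell_a',.008)):
    for c in('top','scene'):
        for r in m.recognise(c,l): print(l,c,np.round(r['pixel'],0),round(r['score'],2),px2w(c,r['pixel'],z).round(3))
E
```

```text
{'mtx': array([[391.93475972,   0.        , 259.21484575],
       [  0.        , 391.93475972, 194.3309634 ],
       [  0.        ,   0.        ,   1.        ]]), 'T': array([[ 0.02235554,  0.98472181, -0.17269389,  0.28363425],
       [-0.99969766,  0.0237872 ,  0.00622484,  0.07791562],
       [ 0.01023764,  0.17250252,  0.98495587,  0.95900439],
       [ 0.        ,  0.        ,  0.        ,  1.        ]])}
caddy top [357. 130.] 0.98 [ 0.606 -0.162  0.05 ]
caddy top [401. 181.] 0.95 [ 0.483 -0.263  0.05 ]
caddy top [355. 205.] 0.66 [ 0.422 -0.153  0.05 ]
caddy scene [187. 314.] 0.91 [ 0.508 -0.296  0.05 ]
caddy scene [204. 259.] 0.87 [ 0.456 -0.173  0.05 ]
caddy scene [270. 300.] 0.75 [ 0.627 -0.183  0.05 ]
tray top [109. 276.] 0.85 [0.247 0.42  0.015]
tray scene [324. 173.] 0.78 [0.536 0.268 0.015]
tray scene [262. 118.] 0.62 [0.253 0.4   0.015]
```

View pics/top.png

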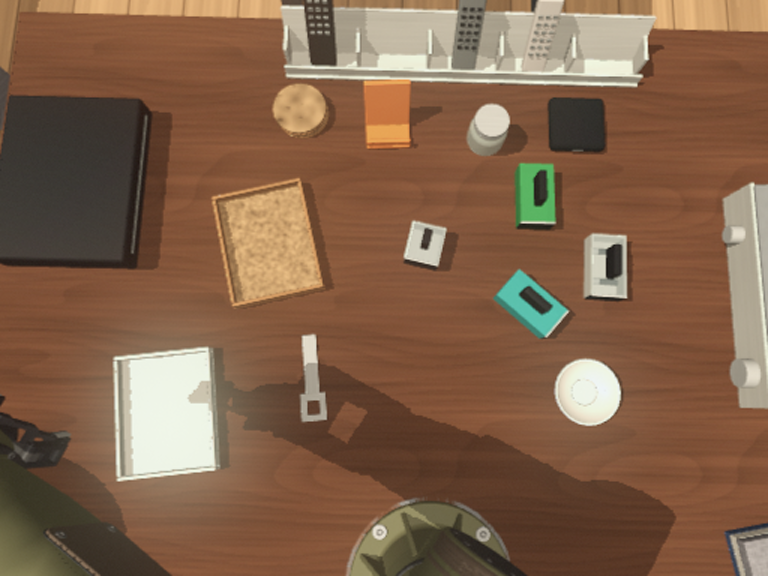

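View pics/scene.png

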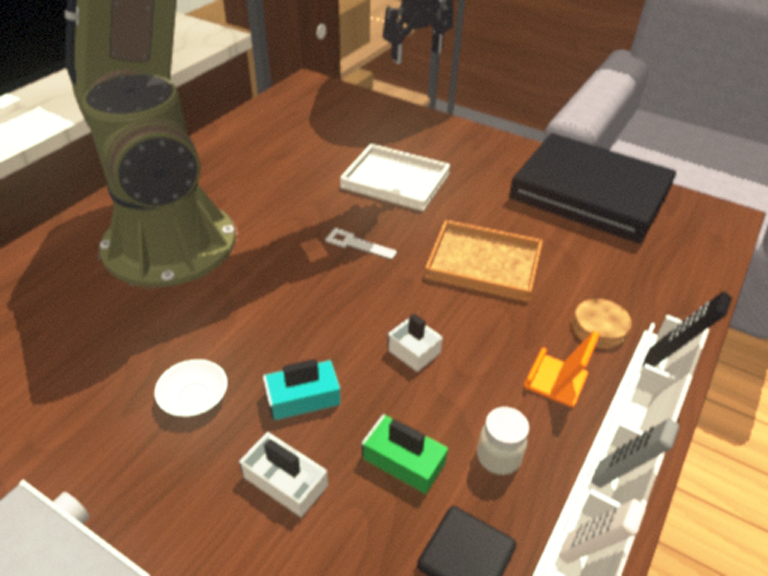

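Top view (in native pixels): the long aluminium caddy is at (404,177), the short one at (283,162), the green at (357,130), the turquoise at (355,203). The cork tray is at (179,161) and the white tray at (110,275). By the description I choose the caddy at (404,177); I'll check it in a crop.

Run:
```python
from h import *
a=m.camera('top')
c=a[145:210,370:435]; t=a[110:215,130:235]
im=np.hstack([cv2.resize(c,(400,400),interpolation=cv2.INTER_CUBIC),cv2.resize(t,(400,400),interpolation=cv2.INTER_CUBIC)])
save('crop',im)
# tray corners from top picture (inner/outer top rim), z=.025
for p in((142,132),(199,120),(216,191),(156,204)): print(px2w('top',p,.025).round(3))
```

```text
[0.597 0.366 0.025]
[0.632 0.227 0.025]
[0.453 0.177 0.025]
[0.418 0.319 0.025]
```

View pics/crop.png

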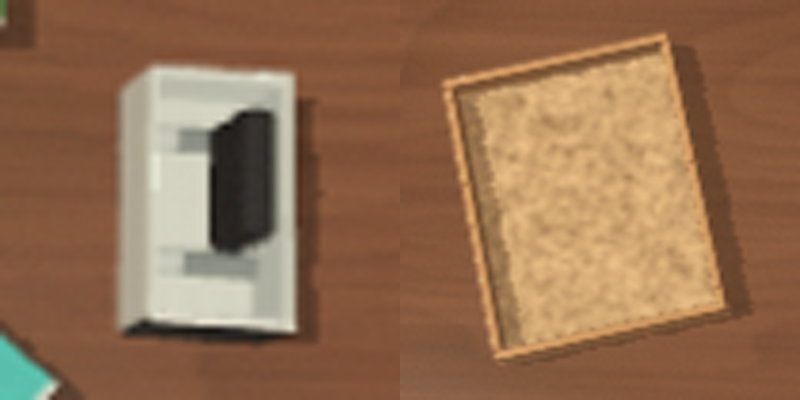

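The crop shows the long white-metal caddy. Two grey strips (the batteries) lie across it and show through the roof at crop (195,140) and (220,263), and the black flap is at the bottom, facing the robot. The tray on the right is cork-lined.

Run:
```python
from h import *
f=lambda x,y,z:px2w('top',(370+x/6.154-.5+.08,145+y/6.154-.5+.08),z)
P=np.array([f(153,67,.038),f(295,75,.038),f(297,331,.038),f(151,322,.038)])
print(P.round(4),P.mean(0).round(4)); 
F=np.array([f(260,109,.076),f(258,246,.076)]);print(F.round(4),F.mean(0).round(4))
s=m.read_state();print(s['tool_pos'],np.round(s['eef_rot'],3),s['finger_gap'],s['time'])
```

```text
[[ 0.5492 -0.2552  0.038 ]
 [ 0.5473 -0.3115  0.038 ]
 [ 0.4445 -0.3074  0.038 ]
 [ 0.4467 -0.2506  0.038 ]] [ 0.4969 -0.2812  0.038 ]
[[ 0.5228 -0.2815  0.076 ]
 [ 0.4698 -0.2784  0.076 ]] [ 0.4963 -0.2799  0.076 ]
[0.24357423 0.49309764 0.25325453] [[-0.897  0.443 -0.   ]
 [ 0.443  0.897 -0.   ]
 [-0.    -0.    -1.   ]] 0.08552122609301234 0.45
```

Request:
apply_moves(
  series="1.3 -3.8 0 0.021;1.3 -3.8 0 0.021;1.3 -3.8 0 0.021;1.3 -3.8 0 0.021;1.3 -3.8 0 0.021;1.3 -3.8 0 0.021;1.3 -3.8 0 0.021;1.3 -3.8 0 0.021;1.3 -3.8 0 0.021;1.3 -3.8 0 0.021",
  gripper=1,
)

```text
time: 1.28
tool_pos: [0.3737, 0.1112, 0.2536]
eef_rot: [[-0.97, 0.245, 0.001], [0.245, 0.97, 0.0], [-0.001, 0.0, -1.0]]
contact_force: [1.1, 0.2, -0.8]
finger_gap: 0.0853
grasp_force: 0.0
```

Request:
apply_moves(
  series="1.3 -3.8 0 0.021;1.3 -3.8 0 0.021;1.3 -3.8 0 0.021;1.3 -3.8 0 0.021;1.3 -3.8 0 0.021;1.3 -3.8 0 0.021;1.3 -3.8 0 0.021;1.3 -3.8 0 0.021;0 0 0 0;0 0 0 0",
)

```text
time: 2.12
tool_pos: [0.4775, -0.1924, 0.2526]
eef_rot: [[-0.997, 0.083, -0.001], [0.083, 0.997, 0.001], [0.001, 0.0, -1.0]]
contact_force: [-0.4, 0.0, -0.5]
finger_gap: 0.0854
grasp_force: 0.0
```

Request:
apply_moves(
  series="0.6 -3.0 -1 0.013;0.6 -3.0 -1 0.013;0.7 -2.9 -1 0.014;0 0 -2 0;0 0 0 0",
)

```text
time: 2.53
tool_pos: [0.4955, -0.2792, 0.1998]
eef_rot: [[-0.999, 0.042, -0.004], [0.042, 0.999, 0.003], [0.005, 0.003, -1.0]]
contact_force: [-0.4, 1.1, 0.4]
finger_gap: 0.0854
grasp_force: 0.0
```

Run:
```python
from h import *
s=m.read_state();a=m.camera('wrist');save('w1',a,1.5)
c=m.camera_model('wrist');print(c);print(s['tool_pos'],np.round(s['eef_rot'],3),s['joints'])
for r in m.recognise('wrist','caddy'):print(r)
```

```text
{'mtx': array([[297.31863964,   0.        , 252.08732101],
       [  0.        , 297.31863964, 192.07759695],
       [  0.        ,   0.        ,   1.        ]]), 'mount': array([[ 1.25418569e-03,  9.62494423e-01,  2.71298567e-01,
         6.83044469e-02],
       [ 9.99999153e-01, -1.30134826e-03, -6.06043362e-06,
        -2.74826792e-04],
       [ 3.47220785e-04,  2.71298345e-01, -9.62495240e-01,
        -1.20873721e-01],
       [ 0.00000000e+00,  0.00000000e+00,  0.00000000e+00,
         1.00000000e+00]])}
[ 0.49554561 -0.27923128  0.19982599] [[-0.999  0.042 -0.004]
 [ 0.042  0.999  0.003]
 [ 0.005  0.003 -1.   ]] [-3.30924714e+01  2.24357895e+01  8.74488458e+01  7.25268736e-03
  7.04193740e+01 -1.20713529e+02]
{'pixel': [248.5, 179.2], 'score': 0.97}
{'pixel': [331.2, 263.2], 'score': 0.62}
{'pixel': [365.5, 117.1], 'score': 0.61}
```

View pics/w1.png

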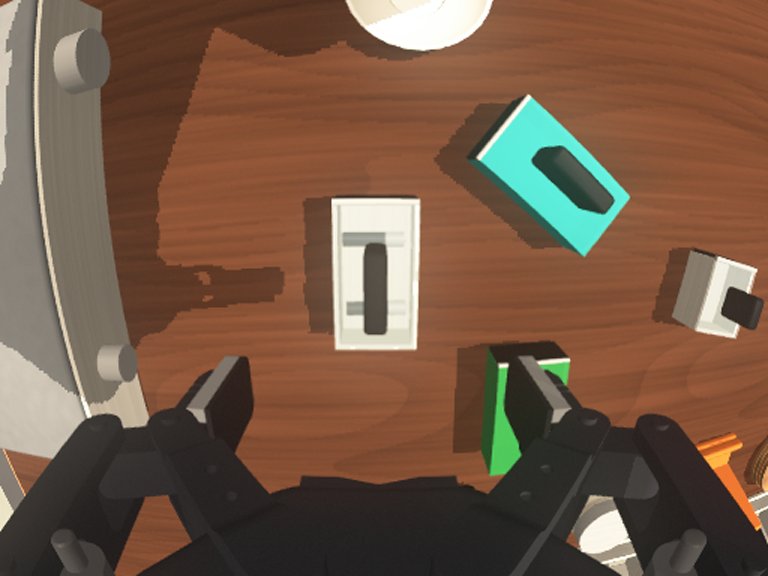

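Wrist view (shown at 1.5x): the long caddy is at (375,275), with its fin from (375,243) to (375,333) midway between the fingers and both cells showing through the roof at (373,239) and (375,308). The turquoise and green caddies stay clear of the fingers.

```bash
cat >> h.py <<'E'
def wpx(s,p,z):
    c=m.camera_model('wrist');K=c['mtx'];M=c['mount']
    u=(p[0]-K[0,2])/K[0,0];v=(p[1]-K[1,2])/K[1,1];t=np.hypot(u,v)
    d=np.array([u/t*np.sin(t),-v/t*np.sin(t),-np.cos(t)])
    R=np.array(s['eef_rot']);o=R@M[:3,3]+s['tool_pos'];r=R@M[:3,:3]@d
    return o+r*(z-o[2])/r[2]
E
python3 - <<'E'
from h import *
s=m.read_state()
for p,z in(((375,245),.076),((375,333),.076),((333,198),.038),((420,199),.038),((416,349),.038),((335,350),.038)):print(wpx(s,(p[0]/1.5,p[1]/1.5),z).round(4))
E
```

```text
[ 0.4727 -0.2798  0.076 ]
[ 0.5258 -0.2819  0.076 ]
[ 0.4475 -0.306   0.038 ]
[ 0.4504 -0.2502  0.038 ]
[ 0.5539 -0.2546  0.038 ]
[ 0.5525 -0.3113  0.038 ]
```

Request:
apply_moves(
  series="0.35 -0.15 -2 0;0 0 -3 0;0 0 -3 0;0 0 -2.5 0;0 0 -1.5 0;0 0 -1 0;0 0 -0.5 0;0 0 0 0",
)

```text
time: 3.3
tool_pos: [0.5004, -0.2809, 0.0687]
eef_rot: [[-0.999, 0.04, 0.0], [0.04, 0.999, -0.0], [-0.0, -0.0, -1.0]]
contact_force: [0.6, -0.1, 0.1]
finger_gap: 0.0854
grasp_force: 0.0
```

Request:
apply_moves(
  series="0 0 0 0;0 0 0 0;0 0 0 0;0 0 0 0;0 0 0 0;0 0 0 0;0 0 0 0;0 0 0 0",
  gripper=-1,
  squeeze=60,
)

```text
time: 3.97
tool_pos: [0.5002, -0.2815, 0.0686]
eef_rot: [[-0.999, 0.041, 0.0], [0.041, 0.999, -0.0], [-0.0, -0.0, -1.0]]
contact_force: [-1.2, 1.3, 4.8]
finger_gap: 0.0131
grasp_force: 58.6
```

Request:
apply_moves(
  series="0 0 1 0;0 0 2 0;0 0 2 0;0 0 2 0;0 0 2 0;0 0 1 0;0 0 0 0",
)

```text
time: 4.55
tool_pos: [0.5007, -0.2818, 0.1707]
eef_rot: [[-0.999, 0.041, 0.003], [0.041, 0.999, -0.002], [-0.003, -0.002, -1.0]]
contact_force: [-0.3, 0.6, -2.0]
finger_gap: 0.0129
grasp_force: 58.7
```

Run:
```python
from h import *
save('s2',m.camera('scene')[100:384,80:400],2)
s=m.read_state();print(s['tool_pos'],s['contact_force'],s['torque'],s['finger_gap'],s['time'])
```

```text
[ 0.5002291  -0.28147997  0.16888774] [ 0.07255993 -0.08079443 -2.39112069] [-0.0075034  -0.01106982 -0.04871635] 0.013111878020187514 4.6
```

View pics/s2.png

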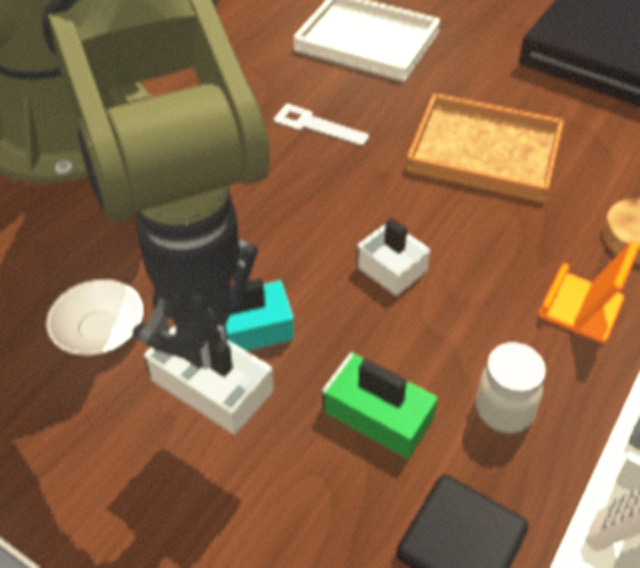

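The caddy is held level and clear of the top, its batteries still inside at about (185,368) and (235,395). I'll carry it to the tray.

Request:
apply_moves(
  series="0 0.8 0 0;0 1.8 0 0.02;0 2.8 0 0.02;0 3.3 0 0.02;0 3.3 0 0.02;0 3.3 0 0.02;0 3.3 0 0.02;0 3.3 0 0.02;0 3.3 0 0.02;0 3.3 0 0.02",
)

```text
time: 5.43
tool_pos: [0.499, 0.0056, 0.1669]
eef_rot: [[-0.99, -0.14, -0.002], [-0.14, 0.99, 0.0], [0.002, 0.001, -1.0]]
contact_force: [1.1, 0.1, -1.8]
finger_gap: 0.0128
grasp_force: 58.7
```

Request:
apply_moves(
  series="0 3.3 0 0.02;0 3.3 0 0.02;0 3.3 0 0.02;0 3.3 0 0.02;0 3.3 0 0.02;0 3.3 0 0.02;0 2.5 0 0.009;0 1.5 0 0;0 0.8 0 0;0 0 0 0",
)

```text
time: 6.27
tool_pos: [0.4992, 0.2508, 0.167]
eef_rot: [[-0.964, -0.267, -0.002], [-0.267, 0.964, -0.001], [0.002, -0.0, -1.0]]
contact_force: [0.9, -0.9, -2.0]
finger_gap: 0.0132
grasp_force: 58.7
```

Request:
apply_moves(
  series="0.5 1.5 -1.5 0;0 0 -2.2 0;0 0 -2 0;0 0 -1.5 0;0 0 -1 0;0 0 0 0",
)

```text
time: 6.77
tool_pos: [0.5042, 0.2633, 0.084]
eef_rot: [[-0.964, -0.264, -0.004], [-0.264, 0.964, -0.002], [0.004, -0.001, -1.0]]
contact_force: [-0.0, 0.3, -2.0]
finger_gap: 0.0133
grasp_force: 58.8
```

Request:
apply_moves(
  series="0 0 0 0;0 0 0 0;0 0 0 0;0 0 0 0",
  squeeze=20,
)

```text
time: 7.1
tool_pos: [0.5054, 0.2647, 0.0872]
eef_rot: [[-0.964, -0.265, 0.001], [-0.265, 0.964, 0.001], [-0.001, 0.0, -1.0]]
contact_force: [-0.2, 0.4, -2.0]
finger_gap: 0.0131
grasp_force: 58.8
```

Request:
apply_moves(
  series="0 0 -0.3 0;0 0 0 0;0 0 0 0;0 0 0 0",
  squeeze=20,
  gripper=-1,
)

```text
time: 7.43
tool_pos: [0.5051, 0.2646, 0.0833]
eef_rot: [[-0.964, -0.265, -0.0], [-0.265, 0.964, -0.0], [0.0, -0.0, -1.0]]
contact_force: [0.8, 0.4, -1.9]
finger_gap: 0.0131
grasp_force: 58.8
```

Run:
```python
from h import *
a=m.camera('scene');save('s3',a[60:280,180:420],2.5)
```

```text
(no output)
```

View pics/s3.png

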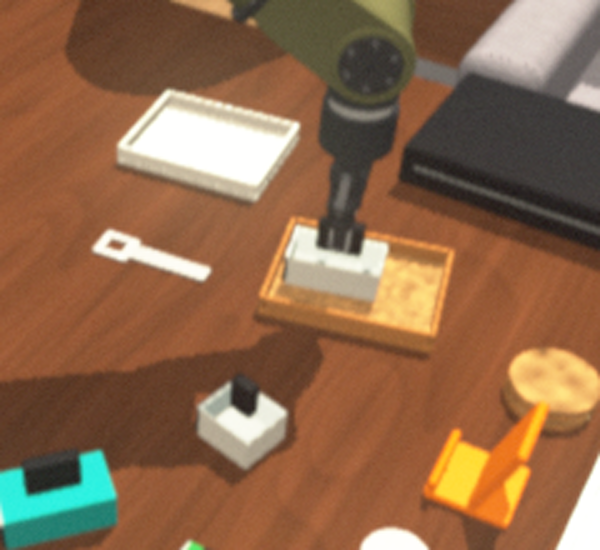

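The caddy hangs level inside the tray at about (337,265), its flap end just inside the near wall. I'll press that end against the wall to turn it in the pads.

Request:
apply_moves(
  series="-0.9 -0.25 0 0;-0.9 -0.25 0 0;-0.5 -0.13 0.1 0;-0.5 -0.13 0.15 0;-0.5 -0.13 0.15 0;0 0 0 0",
)

```text
time: 7.98
tool_pos: [0.474, 0.2564, 0.0894]
eef_rot: [[-0.964, -0.265, 0.007], [-0.265, 0.964, 0.003], [-0.008, 0.001, -1.0]]
contact_force: [9.7, 2.0, 3.8]
finger_gap: 0.0134
grasp_force: 59.8
```

Request:
apply_moves(
  series="-0.5 -0.13 0.15 0;-0.5 -0.13 0.15 0;-0.5 -0.13 0.1 0;0 0 0 0",
)

```text
time: 8.32
tool_pos: [0.4592, 0.2525, 0.0936]
eef_rot: [[-0.964, -0.265, 0.008], [-0.265, 0.964, 0.003], [-0.008, 0.001, -1.0]]
contact_force: [7.9, -0.2, 6.6]
finger_gap: 0.0129
grasp_force: 61.2
```

Run:
```python
from h import *
a=m.camera('scene');save('s4',a[110:210,250:380],4.5)
s=m.read_state();print(s['tool_pos'],s['contact_force'])
```

```text
[0.45926577 0.25250016 0.09351303] [7.91741232 1.25326777 9.02315254]
```

View pics/s4.png

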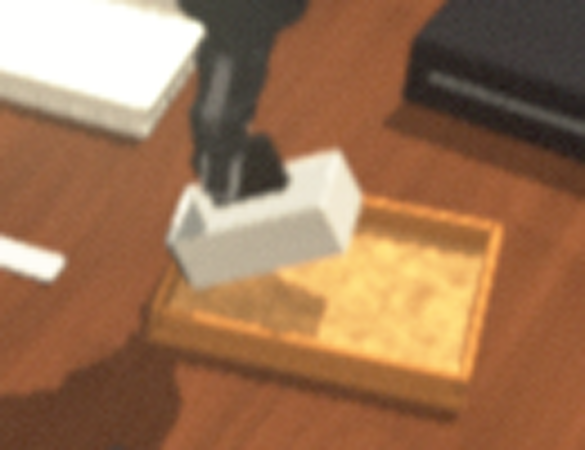

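It works: the caddy is tipped about 25–30°, its flap end against the near wall at about (180,265). I'll continue.

Request:
apply_moves(
  series="-0.5 -0.13 0.15 0;-0.5 -0.13 0.15 0;-0.4 -0.11 0.1 0;0 0 0 0",
)

```text
time: 8.7
tool_pos: [0.4445, 0.2487, 0.097]
eef_rot: [[-0.964, -0.265, 0.005], [-0.265, 0.964, 0.002], [-0.006, 0.001, -1.0]]
contact_force: [5.1, 0.3, 4.4]
finger_gap: 0.0132
grasp_force: 62.0
```

Request:
apply_moves(
  series="0.7 0.2 0.3 0;1.3 0.4 0.5 0;1.5 0.4 0.3 0;1 0.3 0 0;0 0 0 0;0 0 0 0;0 0 0 0;0 0 0 0",
)

```text
time: 9.37
tool_pos: [0.4875, 0.261, 0.1061]
eef_rot: [[-0.964, -0.265, -0.001], [-0.265, 0.964, -0.0], [0.001, -0.0, -1.0]]
contact_force: [-0.8, 0.7, -1.9]
finger_gap: 0.0128
grasp_force: 60.8
```

Run:
```python
from h import *
a=m.camera('scene');b=m.camera('top')
save('s5',np.hstack([cv2.resize(a[110:210,250:380],(390,300)),cv2.resize(b[105:215,125:235],(300,300))]))
s=m.read_state();print(s['tool_pos'],s['contact_force'])
for c in('scene','top'):print(m.recognise(c,'cell_a'))
```

```text
[0.48771412 0.26102384 0.10627308] [ 0.99116826  0.49799984 -3.03291547]
[{'pixel': [296.6, 167.7], 'score': 0.56}]
[]
```

View pics/s5.png

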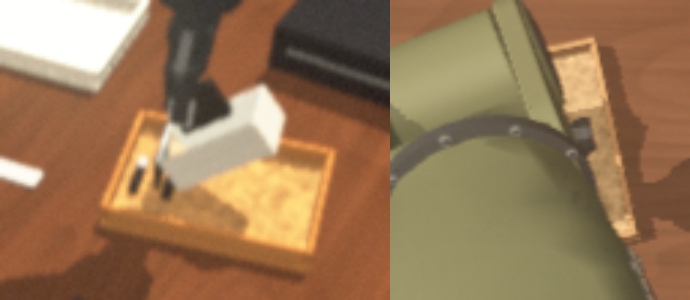

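One battery lies in the tray at left, (137,175). There is something dark at the flap end, (165,188), which could be the flap or the second battery. I'll back off a little and look again.

Request:
apply_moves(
  series="1 0.3 1 0;2 0.5 1 0;1 0.3 0.5 0;0 0 0 0;0 0 0 0;0 0 0 0;0 0 0 0",
)

```text
time: 10.15
tool_pos: [0.5273, 0.2719, 0.1307]
eef_rot: [[-0.964, -0.265, -0.001], [-0.265, 0.964, -0.0], [0.001, -0.0, -1.0]]
contact_force: [-0.1, 0.2, -1.4]
finger_gap: 0.0129
grasp_force: 60.9
```

Run:
```python
from h import *
a=m.camera('scene');b=m.camera('wrist')
save('s6',np.hstack([cv2.resize(a[110:210,250:360],(440,400),interpolation=cv2.INTER_CUBIC),cv2.resize(b[40:240,150:330],(360,400),interpolation=cv2.INTER_CUBIC)]))
for c in('scene','wrist'):print(m.recognise(c,'cell_a'))
```

```text
[{'pixel': [308.6, 171.4], 'score': 0.6}]
[{'pixel': [250.5, 139.7], 'score': 0.92}, {'pixel': [249.6, 103.2], 'score': 0.56}]
```

View pics/s6.png

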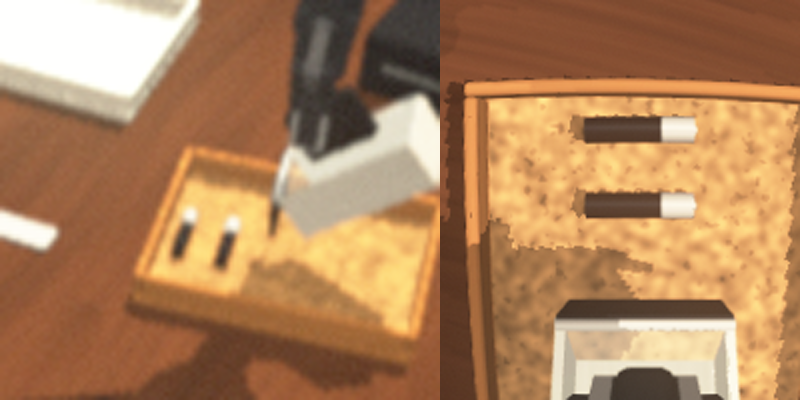

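Both batteries lie in the tray, at (185,232) and (228,242) in the scene view, and the wrist view agrees; the caddy is empty. I'll carry it back to its bare starting spot.

Request:
apply_moves(
  series="0 0 1.5 0;0 0 2 0;0 0 2 0;0 -0.8 0.5 0;0 -2 0 -0.02;-0.2 -3 0 -0.02;-0.2 -3.3 0 -0.02;-0.2 -3.3 0 -0.02;-0.2 -3.3 0 -0.02;-0.2 -3.3 0 -0.02",
)

```text
time: 11.18
tool_pos: [0.5172, 0.0801, 0.1905]
eef_rot: [[-0.989, -0.147, -0.001], [-0.147, 0.989, -0.0], [0.001, -0.0, -1.0]]
contact_force: [1.1, -0.2, -2.1]
finger_gap: 0.0129
grasp_force: 60.9
```

Request:
apply_moves(
  series="-0.2 -3.3 0 -0.02;-0.2 -3.3 0 -0.02;-0.2 -3.3 0 -0.02;-0.2 -3.3 0 -0.02;-0.2 -3.3 0 -0.02;-0.2 -3.3 0 -0.02;-0.2 -3.3 0 -0.02;-0.2 -3.3 0 -0.02;0 -3.3 0 -0.02;0 -3.3 0 0",
)

```text
time: 12.02
tool_pos: [0.501, -0.2497, 0.1905]
eef_rot: [[-0.999, 0.033, -0.001], [0.033, 0.999, 0.0], [0.001, 0.0, -1.0]]
contact_force: [-0.0, 0.4, -1.5]
finger_gap: 0.0133
grasp_force: 60.9
```

Request:
apply_moves(
  series="0 -2.5 0 0;0 -1.5 0 0;0 -0.7 0 0;0 0 -1 0;0 0 -2 0;0 0 -2 0;0 0 -1.5 0;0 0 -1 0;0 0 0 0",
)

```text
time: 12.77
tool_pos: [0.5014, -0.2931, 0.1137]
eef_rot: [[-1.0, 0.031, -0.003], [0.031, 1.0, 0.002], [0.003, 0.002, -1.0]]
contact_force: [0.2, 0.3, -1.9]
finger_gap: 0.0129
grasp_force: 60.9
```

Request:
apply_moves(
  series="0 0 -1.2 0;0 0 -1 0;0 0 -0.5 0;0 0 -0.3 0;0 0 0 0;0 0 0 0",
)

```text
time: 13.27
tool_pos: [0.5025, -0.2949, 0.0869]
eef_rot: [[-0.999, 0.032, 0.001], [0.032, 0.999, -0.0], [-0.001, -0.0, -1.0]]
contact_force: [-0.6, 2.6, 2.7]
finger_gap: 0.013
grasp_force: 61.4
```

Request:
apply_moves(
  series="0.5 0 -0.2 0;0.5 0 -0.2 0;0.5 0 -0.1 0;0.5 0 -0.1 0;0.5 0 0 0",
)

```text
time: 13.68
tool_pos: [0.5275, -0.2955, 0.0819]
eef_rot: [[-0.999, 0.032, 0.001], [0.032, 0.999, -0.002], [-0.001, -0.002, -1.0]]
contact_force: [-5.9, -0.1, 14.9]
finger_gap: 0.0132
grasp_force: 63.8
```

Request:
apply_moves(
  series="0.5 0 -0.2 0;0.5 0 -0.2 0;0.5 0 -0.2 0;0.5 0 -0.2 0;0 0 0 0",
)

```text
time: 14.1
tool_pos: [0.5499, -0.2961, 0.0762]
eef_rot: [[-0.999, 0.032, 0.007], [0.032, 0.999, -0.004], [-0.007, -0.004, -1.0]]
contact_force: [2.2, 1.4, 26.6]
finger_gap: 0.0131
grasp_force: 71.2
```

Request:
apply_moves(
  series="0 0 -0.2 0;0 0 -0.2 0;0 0 -0.2 0;0 0 0 0",
)

```text
time: 14.43
tool_pos: [0.5525, -0.2964, 0.0743]
eef_rot: [[-0.999, 0.032, 0.016], [0.032, 0.999, -0.007], [-0.016, -0.007, -1.0]]
contact_force: [9.6, 7.4, 49.9]
finger_gap: 0.0135
grasp_force: 75.9
```

Run:
```python
from h import *
a=m.camera('scene')
save('s7',cv2.resize(a[230:350,120:300],(720,480),interpolation=cv2.INTER_CUBIC))
```

```text
(no output)
```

View pics/s7.png

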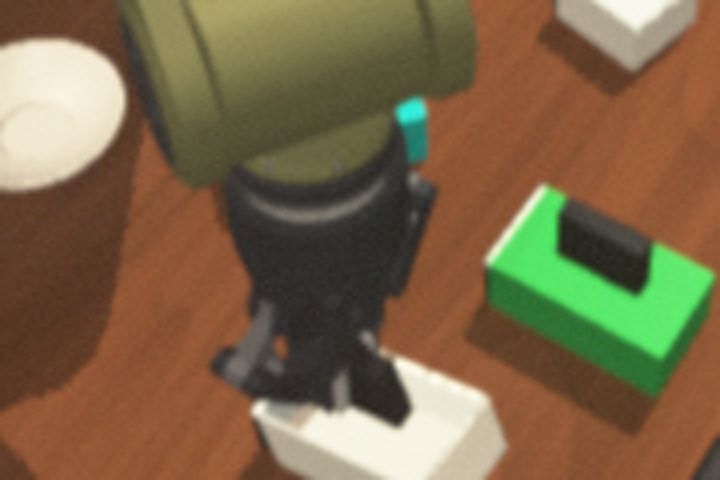

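The caddy is almost flat on the bare top at (380,425), clear of the green one. I'll ease the pressure, then open slowly.

Request:
apply_moves(
  series="0 0 0.2 0;0 0 0.2 0;0 0 0.1 0;0 0 0 0",
)

```text
time: 14.82
tool_pos: [0.5492, -0.2961, 0.0745]
eef_rot: [[-0.999, 0.032, 0.007], [0.032, 0.999, -0.004], [-0.007, -0.004, -1.0]]
contact_force: [5.4, -1.7, 19.0]
finger_gap: 0.013
grasp_force: 71.2
```

Request:
apply_moves(
  series="0 0 0 0;0 0 0 0;0 0 0 0;0 0 0 0;0 0 0 0",
  gripper=-0.5,
)

```text
time: 15.23
tool_pos: [0.5469, -0.2949, 0.0709]
eef_rot: [[-0.999, 0.032, -0.001], [0.032, 0.999, 0.0], [0.001, 0.0, -1.0]]
contact_force: [-0.5, 0.5, 0.4]
finger_gap: 0.0214
grasp_force: 0.0
```

Request:
apply_moves(
  series="0 0 0 0;0 0 0 0;0 0 0 0;0 0 0.5 0;0 0 2 0;0 0 3 0;0 0 3 0;0 0 3 0;0 0 3 0;0 0 0 0",
  gripper=1,
)

```text
time: 16.07
tool_pos: [0.5485, -0.2957, 0.2234]
eef_rot: [[-0.999, 0.032, 0.008], [0.032, 0.999, -0.005], [-0.008, -0.005, -1.0]]
contact_force: [0.7, 0.4, 1.1]
finger_gap: 0.0854
grasp_force: 0.0
```

Run:
```python
from h import *
a=m.camera('scene');b=m.camera('wrist');s=m.read_state();print(s['time'],s['contact_force'],s['finger_gap'])
for c,l in(('scene','cell_a'),('scene','caddy'),('wrist','caddy')):print(l,m.recognise(c,l))
save('s8',np.hstack([a[60:380,120:430],b[:320]]),.95)
```

```text
16.1667 [ 0.32026134  0.08615195 -0.29306141] 0.08529980014253778
cell_a [{'pixel': [295.5, 169.5], 'score': 0.45}]
caddy [{'pixel': [208.7, 266.5], 'score': 0.91}, {'pixel': [271.4, 302.0], 'score': 0.91}, {'pixel': [215.9, 343.4], 'score': 0.78}]
caddy [{'pixel': [359.4, 213.5], 'score': 0.7}, {'pixel': [371.9, 72.0], 'score': 0.59}, {'pixel': [251.0, 197.8], 'score': 0.56}]
```

View pics/s8.png

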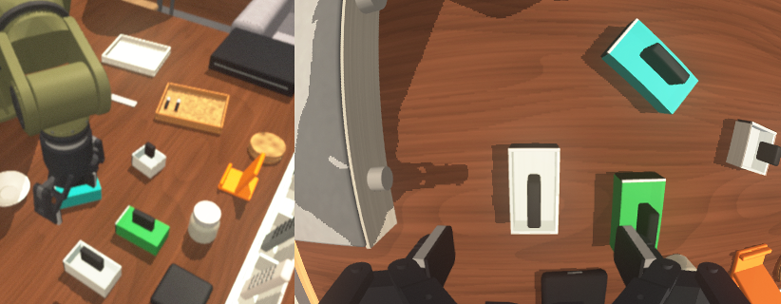

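The caddy stands flat, released and empty on the bare top, at scene (93,268) and wrist (534,190). Both cells lie in the tray at (165,103) and (177,105), and the gripper is clear. I'll hand it in.

```bash
python3 -c "
from cell import manip as m
print(m.sign_off())"
```

```text
the job is handed in; nothing more can be done
None
```

Handed in at about 16 s: both batteries lie in the cork tray, and the long caddy stands upright and released on the bare cabinet top. The sign-off call returned no verdict.

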